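# Bar-clamp a foam pipe-support block to its plywood plate

## Robot

A 7-joint arm with a two-finger parallel gripper is mounted at the origin on the work surface. World frame = base frame: x ahead of the robot, y to its left, z up, the work surface at z = 0. Lengths are in m, angles in rad, forces in N, time in s.
With the tool pointing down it reaches from about 0.4 to 0.85 m from the base axis. Payload 6.9 kg.
Tool frame: the origin (TCP) lies midway between the tips of the shut fingers; the grasp point (between the pads) lies 19 mm behind it; z points along the fingers, x is the direction in which the jaws open and shut, and the axes are right-handed (so a half turn about z gives the same grasp; the last joint's range is limited). The gripper opens to 85 mm and grips with 20 to 120 N. Pads are 22 mm wide; open, the fingers measure 114 mm over their backs; the gripper's body (76 mm by 85 mm) begins 54 mm behind the grasp point. The pads swing forward as they close: fully open they stand 13 mm farther back than shut.
Start: joints at [-1.034, 0.507, -0.238, 1.5, 0.126, 1.149, -0.155], TCP at [0.262, 0.568, 0.231] pointing down, gripper open.
Joint ranges: [-3.08, 3.08], [-0.24, 2.05], [-1.43, 1.35], [0, 2.5], [-1.52, 4.66], [0.17, 1.96], [-2.89, 2.89]. Speed limits (rad/s): [2.39, 2.39, 3.14, 3.14, 3.14, 3.14, 3.14].

## Interface

Orientations are given as a unit quaternion [w, x, y, z].
In Python, from cell import robot, vision gives the robot as it stands. Calls block until the motion is done:
- robot.move_pose(position, orientation): joint-space move of the TCP to a pose.
- robot.line_to(position, rotation=None, rate=0.15, contact_N=None): straight line of the TCP; rotation=None keeps the orientation; rate is the mean speed in m/s. With contact_N (N) it stops when the force on the tool has changed by that much, and returns True; else False.
- robot.move_joints(angles): joint-space move.
- robot.ungrasp() and robot.grasp(force=None): open the fingers fully, or close them until they stop; force is the grip in N (None keeps the last).
- robot.sleep(seconds).
- robot.inverse_kinematics(position, orientation): joint angles nearest the present ones, or None.
- vision.capture(name): name is "scene" or "top"; returns the picture (400x640x3 uint8, red, green, blue); there is no depth.
- vision.calibration(name): a dict with "camera_matrix" (3x3 intrinsics, pixels), "world_from_camera" (4x4, takes a point from camera to world coordinates). Camera axes: x right, y down, z forward; pixel columns grow to the right and rows downward; lengths in m; the calibration is good to about 2 mm. A picture is of the moment at which its call begins. calibration takes no time and is no camera call.
A pose or a line that the arm cannot do raises robot.MotionError and nothing moves.
- robot.job_done(): hands the job in, once; it reports no verdict.
Readings, each from a call of its own:
- robot.get_t(): time.
- robot.get_joint_positions(): joint angles.
- robot.get_joint_vel(): joint speeds.
- robot.get_joint_efforts(): joint torques, N m.
- robot.get_position(): TCP position.
- robot.get_ee_rot(): TCP orientation.
- robot.get_force(): force on the tool from outside, world axes, zero at the start.
- robot.get_moment(): the same for the moment, N m.
- robot.get_width(): finger opening in m.
Only numpy, scipy, OpenCV 4.12 (cv2) and the standard library are available. Lean on these libraries where they do the work, as an engineer would, in place of code of your own. Each camera call takes 0.05 s, during which the arm holds its last target. There are 200 camera calls.

## Task

Take the pink foam pipe-support block and stand it on the clamp board, flat back against the upright plywood plate and pipe channel towards the sliding jaw, and let go of it. Then pump the orange trigger of the bar clamp - moving the jaw with the trigger only, never pushing the bar or jaw - until the sprung jaw pad grips the block snugly without crushing the foam. Finish with the trigger still squeezed in your hand and the jaw pressing on the block; do not let go, and leave everything else where it is.

Things in the scene. Friction and masses are not known exactly. Their poses are not given: they have to be found in the camera images.
- jig: Plywood board 280 x 380 x 18 mm, fixed, with a one-hand bar clamp strapped on its side. Origin: centre of its underside; board top z = 18; offsets below are in this frame, mm. Clamp bar (20 wide) along y at x = 0, height 50; black housing x -31 to 19, y -42 to 20, top 71. Handle and trigger point to -x, jaws to +x (to x 125, tops below 70). The sliding jaw is on the +y side and closes to -y.
- plate_face (a point): Centre of the front face of the upright plywood plate (80 along x, 12 thick, 60 high, fixed on the board against the fixed jaw), at (85, 38, 48) in the jig frame; the face looks to +y. The block's flat back goes against it.
- pad_face (a point): Centre of the face of the sliding jaw's orange sprung pad (56 along x, 40 high; x = 85, height 50 in the jig frame), looking to -y at the plate. It starts 65 to 90 mm from the plate face, so past the 40 mm block 25 to 50 mm are left. Each full squeeze of the trigger brings it about 8 mm nearer; when the trigger is let go a friction brake holds it there (slip under 2 mm).
- pad (a joint): How far the jaw pad is pushed in on its springs, m: 0 = not pressing, 0.016 = bottomed (then the force shoots up and crushes the foam). 2.5 N per mm. A snug grip is about 4 to 14 mm with the trigger held squeezed; once it presses, a full squeeze adds 4 to 8 mm.
- bar (a joint): Slide of the steel bar and sliding jaw, m: grows as the jaw closes; starts at 0.006 to 0.030; about 0.055 when the pad meets a block seated against the plate. The bar's free end sticks out to y = -150 mm minus this value in the jig frame.
- trigger (a joint): Trigger angle, rad: 0 = released (a spring returns it, 5 to 7 N at its middle), 0.25 = fully squeezed to the handle. One pump is a full squeeze and a full release. Once the pad presses, 22 N of grip stalls at about 15 N on the block, 40 N at about 40 N; 80 N can crush it. 20 to 30 N is plenty.
- trigger_mid (a point): Middle of the outer face (+y side) of the orange trigger, height 50 in the jig frame; released at (-90, 30), fully squeezed at (-88, 12). 28 high (z 36 to 64), 12 thick, can be pressed from x -70 to -110; nothing stands within 45 mm of its outer face.
- handle_mid (a point): Middle of the outer face (-y side) of the fixed black and orange handle, at (-90, -24.5, 50) in the jig frame; 32 high. Handle and trigger measure 54 mm over their outer faces released, 36 squeezed: one finger outside each, tool down, closing along the jig's y. The handle stays put, so centre the hand near y = -4 and the trigger-side finger does the moving.
- block: Pink rigid-foam pipe-support block, 54 (its x) x 40 (its y) x 50 mm high, about 50 g, on the bench. Origin: centre of its underside. Flat back at -y, vertical pipe channel 24 mm wide, 14 deep in its +y face; pick it across its 54 mm. Its +y starts within 35 degrees of world +y. Seated it stands at (85, 58, 18) in the jig frame, axes parallel; the jaw pushes it the last few mm.
- valve: Bystander: brass ball valve with copper tails, 100 mm long, 47 mm high, yellow handle, standing near the block. Origin: centre of its underside.
- glue: Bystander: small green glue bottle with white label and red cap, 32 mm diameter, 75 mm high, standing on the board on the sliding-jaw side near the handle. Origin: centre of its underside.
- tape: Bystander: white roll of thread tape, 54 mm diameter, 14 mm high, lying on the board behind the fixed jaw. Origin: centre of its underside.
- flux: Bystander: jar with green lid, 60 mm diameter, 50 mm high, to the right. Origin: centre of its underside.
- elbow: Bystander: copper elbow, 24 mm high, to the right. Origin: underside of its corner.
- tee: Bystander: copper tee, 24 mm high, to the right. Origin: centre of its underside.
- block_channel (a point): Point in the mouth plane of the block's pipe channel: 20 mm from the block's axis along its +y, 25 mm above its underside. It must look towards the sliding jaw.
Things that resemble listed ones, but are neither listed nor needed, are in the scene too. Of the things that look like the block, the smallest one is meant.

How it is judged:
By the outcome, as a careful person would: the job done as asked, in the order asked, and still so for the second after the job is handed in, while the arm keeps its last pose, push and grip.
It also fails if it takes over 58 s, if anything falls off the work surface, if the arm or the gripper's body presses on something with over 40 N, if the wrist force passes 120 N, or if a joint passes its speed limit or range.

## Working session

There is one attempt and no reset: what is moved stays moved. The work goes in short steps, each a Python script; the robot and the scene stay as the last script left them, time stands still between calls to the robot, and variables do not carry over. Pictures are saved under pics/ and viewed, about 8 in all and at most 12, crops included, and the job is handed in when it is done.

```bash
mkdir -p pics; ls; python3 - <<'E'
from cell import robot, vision
import cv2,numpy as np
for n in("scene","top"):
    cv2.imwrite(f"pics/{n}0.png",vision.capture(n)[:,:,::-1])
    c=vision.calibration(n);print(n,np.round(c["camera_matrix"],1).tolist(),np.round(c["world_from_camera"],3).tolist())
print(robot.get_t(),robot.get_ee_rot(),robot.get_width())
E
```

```text
pics
scene [[381.3, 0.0, 319.8], [0.0, 381.3, 198.0], [0.0, 0.0, 1.0]] [[-0.203, 0.751, -0.628, 1.123], [0.979, 0.15, -0.137, 0.12], [-0.009, -0.643, -0.766, 0.828], [0.0, 0.0, 0.0, 1.0]]
top [[446.3, 0.0, 322.0], [0.0, 446.3, 197.9], [0.0, 0.0, 1.0]] [[0.01, -0.981, 0.195, 0.27], [-1.0, -0.011, -0.005, -0.035], [0.007, -0.195, -0.981, 1.302], [0.0, 0.0, 0.0, 1.0]]
0.1 [ 4.33556825e-04  8.42164553e-01  5.39220017e-01 -6.71558327e-04] 0.0853217507423474
```

View pics/top0.png

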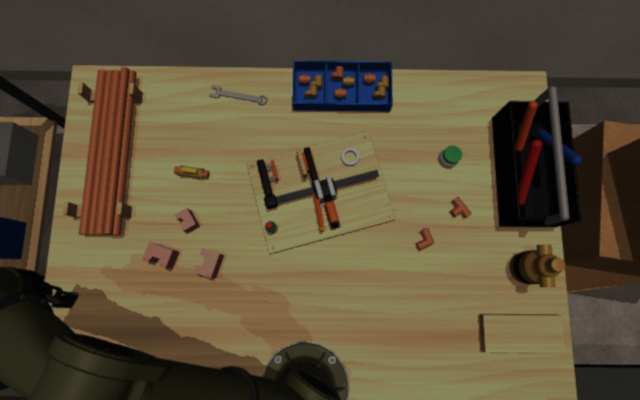

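View pics/scene0.png

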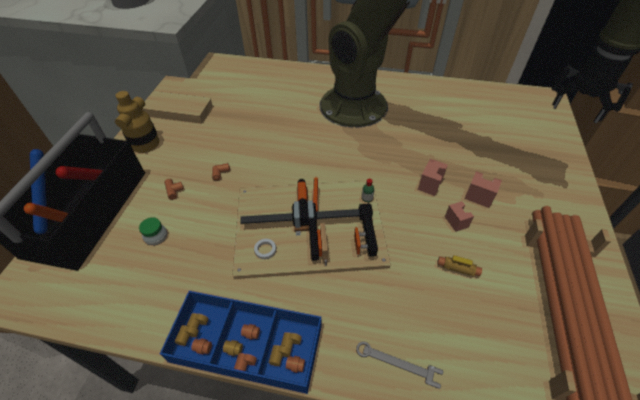

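Pink candidates in the top view are at (187,220), (160,255) and (209,263). (187,220) looks smallest. The copper pieces in the tray don't match. Next I'll crop in close.

```bash
python3 - <<'E'
import cv2
a=cv2.imread("pics/top0.png")
cv2.imwrite("pics/c1.png",cv2.resize(a[125:260,240:400],None,fx=4.4,fy=4.4,interpolation=cv2.INTER_CUBIC))
b=cv2.resize(a[195:285,135:235],None,fx=4,fy=4,interpolation=cv2.INTER_CUBIC)
s=cv2.imread("pics/scene0.png")
c=cv2.resize(s[150:240,410:510],None,fx=4,fy=4,interpolation=cv2.INTER_CUBIC)
cv2.imwrite("pics/c2.png",cv2.convertScaleAbs(cv2.hconcat([b,c]),alpha=1.4))
E
```

```text
(no output)
```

View pics/c1.png

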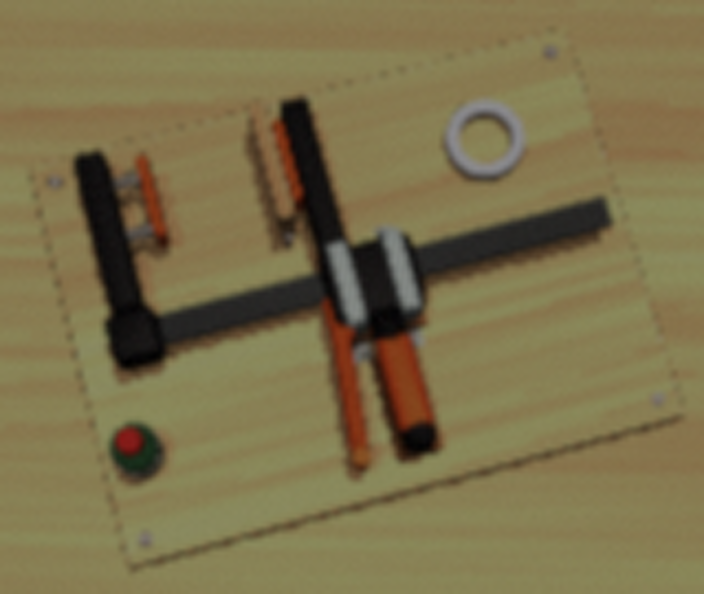

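View pics/c2.png

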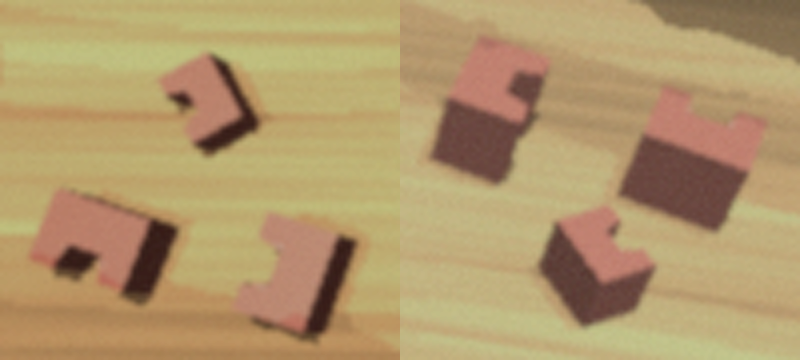

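```bash
cat > h.py <<'E'
import numpy as np, cv2
from cell import robot, vision
from scipy.optimize import least_squares
def ray(n,uv,z):
    c=vision.calibration(n);K,T=np.array(c["camera_matrix"]),np.array(c["world_from_camera"])
    uv=np.atleast_2d(uv);d=(np.linalg.inv(K)@np.c_[uv,np.ones(len(uv))].T).T@T[:3,:3].T
    return T[:3,3]+d*((z-T[2,3])/d[:,2])[:,None]
def proj(n,P):
    c=vision.calibration(n);K,T=np.array(c["camera_matrix"]),np.array(c["world_from_camera"])
    q=(np.atleast_2d(P)-T[:3,3])@T[:3,:3]@K.T
    return q[:,:2]/q[:,2:]
def pose(p,L):
    x,y,a=p;L=np.atleast_2d(np.array(L,float));c,s=np.cos(a),np.sin(a)
    return np.c_[x+c*L[:,0]-s*L[:,1],y+s*L[:,0]+c*L[:,1],L[:,2]]
def fit(obs,p0):  # obs: list of (cam, local pts, pixels)
    r=least_squares(lambda p:np.concatenate([(proj(n,pose(p,L))-uv).ravel() for n,L,uv in obs]),p0,loss='soft_l1')
    return r.x,r.fun
def quat(a): # tool down, tool x along yaw a
    return np.array([0,np.cos(a/2),np.sin(a/2),0])
E
python3 - <<'E'
from h import *
B=np.array([[.14,.19,.018],[.14,-.19,.018],[-.14,-.19,.018],[-.14,.19,.018]])
uv=(np.array([[35,163],[570,32],[683,415],[130,568]])+.5)/4.4+[239.5,124.5]
w=ray("top",uv,.018);print(np.round(w,3).tolist())
jig,f=fit([("top",B,uv)],[.6,0,.25]);print("jig",jig,np.round(f,2))
a=cv2.imread("pics/top0.png");s=cv2.imread("pics/scene0.png")
hsv=cv2.cvtColor(a,cv2.COLOR_BGR2HSV).astype(int)
def pink(im): 
    b,g,r=[im[...,i].astype(int) for i in range(3)]
    return ((r>140)&(r-g>45)&(abs(g-b)<30)).astype(np.uint8)
blk=[]
for n,im,box in(("top",a,(200,240,168,208)),("scene",s,(198,232,440,478))):
    m=pink(im)[box[0]:box[1],box[2]:box[3]]
    q=np.argwhere(m)[:,::-1].astype(np.float32)+[box[2],box[0]]
    W=ray(n,q,.05)[:,:2]
    r=cv2.minAreaRect((W*1000).astype(np.float32));print(n,len(q),r)
E
```

```text
[[0.633, 0.182, 0.018], [0.73, -0.182, 0.018], [0.465, -0.254, 0.018], [0.361, 0.108, 0.018]]
jig [ 0.54736147 -0.03652224  0.26939454] [-0.78  0.34  0.17 -0.8   1.12  0.72 -0.31 -0.38]
top 0 ((0.0, 0.0), (0.0, 0.0), 0.0)
scene 0 ((0.0, 0.0), (0.0, 0.0), 0.0)
```

```bash
python3 - <<'E'
from h import *
a=cv2.imread("pics/top0.png");s=cv2.imread("pics/scene0.png")
print(a[216,188],a[222,196],a[225,192], s[212,460],s[225,452])
B=np.array([[.14,.19,.018],[.14,-.19,.018],[-.14,-.19,.018],[-.14,.19,.018]])
uv=(np.array([[35,163],[570,32],[683,415],[130,568]])+.5)/4.4+[239.5,124.5]
jig,_=fit([("top",B,uv)],[.6,0,.25])
# block: corner clicks, top face order (+x... ) top crop & scene crop
T=np.array([[.027,.02,.05],[.027,-.02,.05],[-.027,-.02,.05],[-.027,.02,.05]])
u1=(np.array([[160,80],[208,53],[242,123],[191,147]])+.5)/4+[134.5,194.5]
u2=(np.array([[654,265],[602,283],[558,223],[612,206]])-[400,0]+.5)/4+[409.5,149.5]
for n,u in(("top",u1),("scene",u2)):
    W=ray(n,u,.05);print(n,np.round(W,3).tolist(),np.round(np.linalg.norm(W-np.roll(W,-1,0),axis=1),3))
p1,f1=fit([("top",T,u1)],[.4,.3,.4]);p2,f2=fit([("scene",T,u2)],[.4,.3,.4])
p,f=fit([("top",T,u1),("scene",T,u2)],[.4,.3,.4]);print(p1,p2,p,np.round(f,1))
# overlay
P=[[.125,.038,.078],[.045,.038,.078],[.045,.026,.078],[.125,.026,.078]]
TR=[[-.07,.03,.064],[-.11,.03,.064],[-.11,-.0245,.066],[-.07,-.0245,.066]]
H=[[-.031,-.042,.071],[.019,-.042,.071],[.019,.02,.071],[-.031,.02,.071]]
out=[]
for n,im,(y0,x0,y1,x1) in(("top",a,(130,165,260,405)),("scene",s,(155,225,285,485))):
    k=4;c=cv2.resize(im[y0:y1,x0:x1],None,fx=k,fy=k,interpolation=cv2.INTER_CUBIC);c=cv2.convertScaleAbs(c,alpha=1.4)
    for pp,Q in((jig,B),(jig,P),(jig,TR),(jig,H),(p,T)):
        q=((proj(n,pose(pp,Q))-[x0,y0]+.5)*k*8).astype(np.int32)
        cv2.polylines(c,[q],True,(255,255,0),1,cv2.LINE_AA,3)
    out.append(cv2.resize(c,(780,int(c.shape[0]*780/c.shape[1])))[:300])
cv2.imwrite("pics/ov.png",cv2.resize(cv2.vconcat([out[0],out[1][:,:]]),None,fx=1,fy=1)[:600])
E
```

```text
[ 77  93 133] [20 26 45] [ 57  68 101] [ 80  93 138] [42 47 69]
top [[0.466, 0.376, 0.05], [0.486, 0.343, 0.05], [0.436, 0.316, 0.05], [0.419, 0.351, 0.05]] [0.038 0.057 0.039 0.054]
scene [[0.467, 0.377, 0.05], [0.488, 0.344, 0.05], [0.443, 0.317, 0.05], [0.422, 0.352, 0.05]] [0.039 0.052 0.041 0.051]
[0.45153234 0.34660405 0.49775155] [0.45479447 0.34763159 0.52633396] [0.45289296 0.34735518 0.5132909 ] [-0.7 -0.2  0.1 -0.2 -0.1 -1.2 -0.2 -0.4  0.5  0.1 -0.4 -0.5 -0.3 -1.3
 -0.3 -0.7]
```

View pics/ov.png

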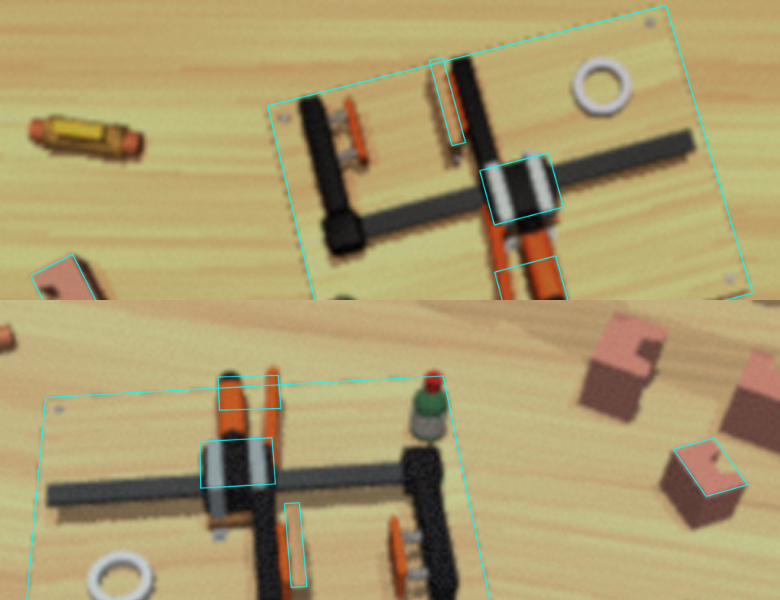

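The overlay fits the board, housing, plate and block. The chosen block at top (187,220) measures 39 x 54 mm, which makes it the smallest. Next comes the pick.

```bash
cat >> h.py <<'E'
JIG=np.array([0.54736,-0.03652,0.26939]);BLK=np.array([0.4525,0.3472,0.513])
def J(x,y,z): return pose(JIG,[[x/1e3,y/1e3,z/1e3]])[0]
def tocoord(w): # world->jig mm
    d=np.array(w)[:2]-JIG[:2];c,s=np.cos(JIG[2]),np.sin(JIG[2]);return np.array([c*d[0]+s*d[1],-s*d[0]+c*d[1]])*1e3
E
python3 - <<'E'
from h import *
u=(np.array([[160,198],[145,158],[167,242],[610,210]])+.5)/4.4+[239.5,124.5]
for q,z in zip(u,(.07,.07,.07,.055)): print("jig mm",tocoord(ray("top",q,z)[0]))
for nm,p,a in(("pick",[*BLK[:2],.015],BLK[2]),("place",J(85,63,38),JIG[2]),("trig",J(-90,-5,33),JIG[2]+np.pi/2),("trig-",J(-90,-5,33),JIG[2]-np.pi/2)):
    print(nm,np.round(p,3),[None if (k:=robot.inverse_kinematics(np.array(p)+[0,0,h],quat(a))) is None else np.round(k,2).tolist() for h in(0,.15)])
p=np.array([*BLK[:2],0])
robot.move_pose(p+[0,0,.15],quat(BLK[2]))
print(robot.get_t(),robot.get_position())
robot.line_to(p+[0,0,.015],rate=.12,contact_N=8)
print(robot.get_position(),robot.get_force())
robot.grasp(20);print(robot.get_t(),robot.get_width())
robot.line_to(p+[0,0,.16],rate=.15);print(robot.get_t(),robot.get_width(),robot.get_force())
cv2.imwrite("pics/s1.png",vision.capture("scene")[...,::-1])
E
```

```text
jig mm [ 80.39594601 110.08792672]
jig mm [108.97410205 113.13400464]
jig mm [ 50.78873105 112.68297165]
jig mm [   1.49387535 -172.63322663]
pick [0.452 0.347 0.015] [[-0.66, 0.68, -0.06, 1.89, 0.07, 0.58, -0.25], [-0.66, 0.48, -0.06, 1.74, 0.03, 0.92, -0.22]]
place [0.613 0.047 0.038] [[-0.17, 0.69, 0.1, 1.75, -0.09, 0.7, 0.24], [-0.21, 0.53, 0.16, 1.6, -0.09, 1.03, 0.24]]
trig [ 0.462 -0.065  0.033] [[0.24, 0.55, -0.23, 2.15, 0.26, 0.47, 1.65], [0.09, 0.31, -0.01, 1.98, 0.0, 0.85, 1.92]]
trig- [ 0.462 -0.065  0.033] [[-0.12, 0.57, 0.3, 2.15, -0.37, 0.47, -0.83], [-0.3, 0.35, 0.53, 1.98, -0.23, 0.87, -0.95]]
1.2583 [0.45157879 0.34941931 0.15043729]
[0.4528703  0.34755428 0.01565688] [-0.10100229 -0.80644359  0.18344252]
2.9333 0.05408209708542437
4.05 0.054286608598436314 [-0.01407155  0.06650612  0.46908213]
```

```bash
python3 - <<'E'
from h import *
p=J(85,63.5,0)
robot.move_pose(p+[0,0,.16],quat(JIG[2]));print(robot.get_t(),tocoord(robot.get_position()))
robot.line_to(p+[0,0,.045],rate=.12)
c=robot.line_to(p+[0,0,.0315],rate=.03,contact_N=4);print(c,robot.get_position(),tocoord(robot.get_position()),robot.get_force())
robot.ungrasp();robot.sleep(.1)
robot.line_to(p+[0,0,.16],rate=.2);print(robot.get_t(),robot.get_width())
robot.move_pose(J(-90,-5.5,160),quat(JIG[2]-np.pi/2));print(robot.get_t(),tocoord(robot.get_position()),robot.get_joint_positions())
a=vision.capture("top");s=vision.capture("scene")
o=[cv2.resize(i[...,::-1],None,fx=4,fy=4,interpolation=cv2.INTER_CUBIC) for i in(a[135:205,290-40:400],s[170:280,290:400])]
cv2.imwrite("pics/t2.png",cv2.convertScaleAbs(cv2.vconcat([o[0],cv2.copyMakeBorder(o[1],0,0,0,160,cv2.BORDER_CONSTANT)])[:720],alpha=1.4)[:600+120:1])
im=cv2.imread("pics/t2.png");cv2.imwrite("pics/t2.png",cv2.resize(im,None,fx=.83,fy=.83))
E
```

```text
5.3833 [85.25482691 65.89088186]
True [0.61260219 0.04739104 0.03321658] [85.22150739 63.52086661] [1.42821271 0.50471873 1.72260636]
8.2167 0.08551291177818841
9.25 [-89.4912018   -5.08696785] [-0.25367876  0.37905434  0.47116385  2.01140377 -0.23510926  0.80372791
 -0.94505313]
```

View pics/t2.png

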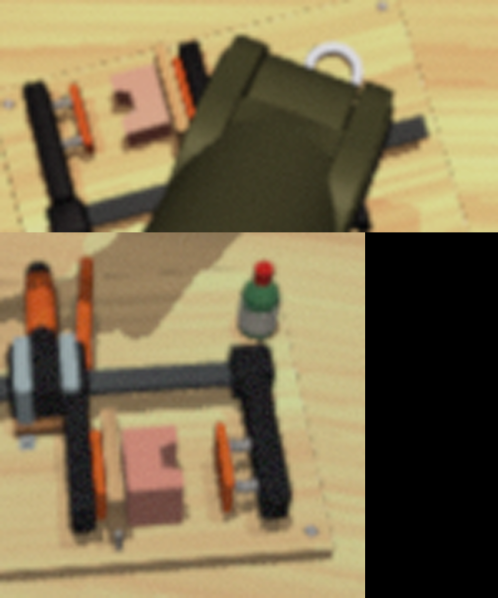

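The block is upright near the plate, with its channel towards the jaw and clear of the bar. Next is the hand on the trigger and the first pumps.

```bash
python3 - <<'E'
from h import *
print(robot.line_to(J(-90,-5.5,34),rate=.12,contact_N=10),tocoord(robot.get_position()),robot.get_position()[2],robot.get_force(),robot.get_t())
cs,sn=np.cos(JIG[2]),np.sin(JIG[2])
def rep(t):
    f=robot.get_force();print(t,round(robot.get_t(),2),"w",round(robot.get_width()*1e3,2),"jig f",np.round([cs*f[0]+sn*f[1],-sn*f[0]+cs*f[1],f[2]],1),np.round(tocoord(robot.get_position()),1))
for i in range(2):
    robot.grasp(25);rep("sq")
    robot.sleep(.3);rep("  ")
    robot.ungrasp();rep("rel")
s=vision.capture("scene")
cv2.imwrite("pics/s3.png",cv2.convertScaleAbs(cv2.resize(s[150:285,225:405,::-1],None,fx=4.4,fy=4.4,interpolation=cv2.INTER_CUBIC),alpha=1.4))
E
```

```text
False [-89.67064893  -5.72279482] 0.034479180083056254 [ 0.08793185 -0.00427022  0.35013614] 10.55
sq 11.08 w 36.93 jig f [-4.9 -3.6 15.4] [-90.   -7.1]
   11.38 w 36.46 jig f [-4.2 -3.6 15.2] [-90.   -7.1]
rel 11.93 w 85.16 jig f [-0.1 -0.3 -0.2] [-89.9  -5.7]
sq 12.46 w 36.97 jig f [-4.7 -4.2 14. ] [-90.3  -7.2]
   12.76 w 36.98 jig f [-4.8 -4.4 13. ] [-90.3  -7.2]
rel 13.3 w 85.3 jig f [-1.1 -0.4  0.3] [-89.9  -5.7]
```

View pics/s3.png

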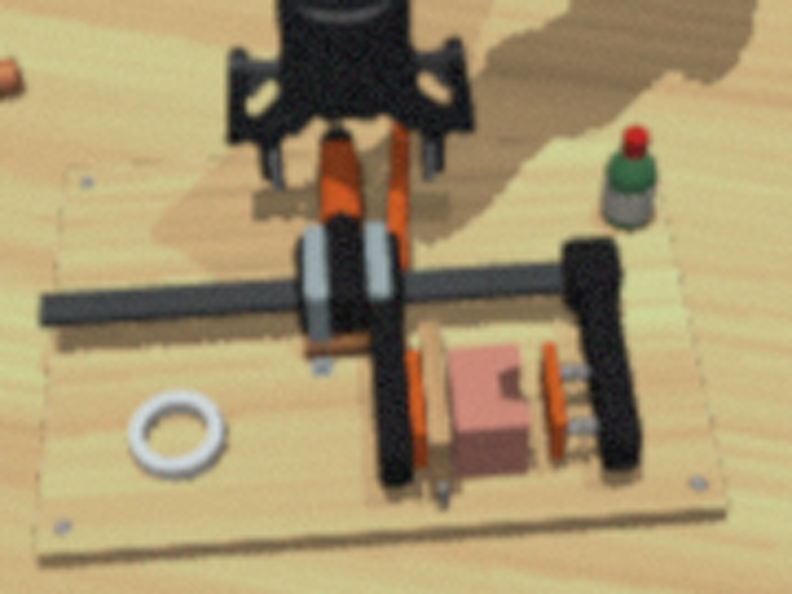

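```bash
cat >> h.py <<'E'
cs,sn=np.cos(JIG[2]),np.sin(JIG[2])
def rep(t):
    f=robot.get_force();print(t,round(robot.get_t(),2),"w",round(robot.get_width()*1e3,2),"jig f",np.round([cs*f[0]+sn*f[1],-sn*f[0]+cs*f[1],f[2]],1),np.round(tocoord(robot.get_position()),1))
def snap(n):
    s=vision.capture("scene")
    cv2.imwrite(f"pics/{n}.png",cv2.convertScaleAbs(cv2.resize(s[180:280,290:405,::-1],None,fx=5.5,fy=5.5,interpolation=cv2.INTER_CUBIC),alpha=1.4))
E
python3 - <<'E'
from h import *
for i in range(2):
    robot.grasp(25);robot.sleep(.3);rep("sq")
    snap(f"sq{3+i}")
    if i==0: robot.ungrasp();rep("rel")
E
```

```text
sq 14.18 w 36.89 jig f [-4.5 -4.4 13.7] [-90.3  -7.2]
rel 14.78 w 85.06 jig f [0.9 0.4 0.1] [-89.9  -5.7]
sq 15.61 w 36.45 jig f [-5.9 -3.5 13.9] [-90.3  -7.1]
```

View pics/sq4.png

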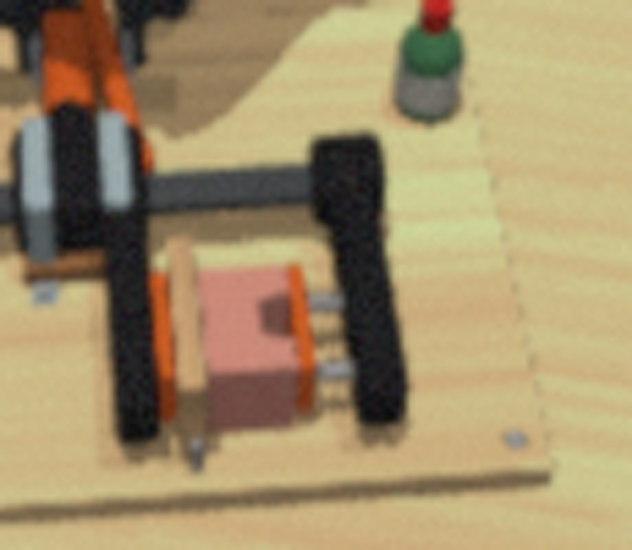

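```bash
python3 - <<'E'
from h import *
robot.ungrasp();rep("rel")
robot.grasp(25);robot.sleep(.3);rep("sq");robot.sleep(.5);rep("sq");snap("sq5")
a=[cv2.imread(f"pics/sq{i}.png") for i in(3,4,5)]
cv2.imwrite("pics/cmp.png",cv2.vconcat([i[225:425,100:450] for i in a]))
E
```

```text
rel 16.2 w 85.32 jig f [ 0.8  0.3 -0.1] [-89.9  -5.8]
sq 17.1 w 36.56 jig f [-6.  -3.4 15. ] [-90.4  -7.1]
sq 17.6 w 36.58 jig f [-5.2 -3.8 16.1] [-90.3  -7.1]
```

View pics/cmp.png

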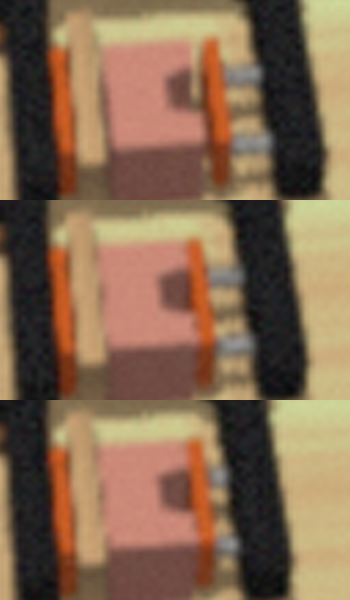

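The pad is on the block, the block is against the plate, and the springs shortened between squeezes 4 and 5. I'll measure the compression and hand in if it is within the band.

```bash
python3 - <<'E'
from h import *
g=[cv2.imread(f"pics/sq{i}.png") for i in(3,4,5)]
def shift(a,b,y0,y1,x0,x1):
    r=cv2.matchTemplate(b[y0-8:y1+8,x0-50:x1+20],a[y0:y1,x0:x1],cv2.TM_CCOEFF_NORMED)
    _,v,_,l=cv2.minMaxLoc(r);return l[0]-50,round(v,2)
mm=np.diff(proj("scene",[J(100,115,60),J(100,105,60)]),axis=0)[0]*5.5/10;print("px/mm",mm)
# jaw head at bar end: use wide template around the jaw arm
print("jaw 3->4",shift(g[0],g[1],140,230,300,430),"4->5",shift(g[1],g[2],140,230,290,410))
print("pad 3->4",shift(g[0],g[1],260,410,295,335),"4->5",shift(g[1],g[2],260,410,280,315))
rep("now");print(robot.get_t())
E
```

```text
px/mm [-2.29030605  0.13690278]
jaw 3->4 (-17, 1.0) 4->5 (-14, 1.0)
pad 3->4 (-15, 0.89) 4->5 (0, 0.99)
now 17.65 w 37.08 jig f [-5.2 -3.4 15.6] [-90.3  -7.1]
17.65
```

```bash
python3 -c "
from h import *
robot.job_done();rep('end')"
```

```text
the job is handed in; nothing more can be done
the job is handed in; nothing more can be done
```

The job is handed in, at about 17.7 s on the robot's clock against the 58 s limit. The smallest pink block stands against the plywood plate with its channel towards the sliding jaw. The jaw is pressing on it, and the trigger is still held squeezed at 25 N.

I placed the block a few millimetres off the plate, let go of it, and moved the jaw with five trigger squeezes only. The jaw closed the last gap.

**Last checks:**
- **Trigger:** finger opening was 36.5–37 mm, which is a full squeeze (36 mm nominal).
- **Grip:** on the last squeeze the jaw moved about 6 mm in the images while the pad stayed still. With about 1 mm from the squeeze before, the pad is pushed in about 6–7 mm (roughly 16 N), inside the 4–14 mm snug band. This is an image estimate; I had no direct reading of the pad joint.
- **Seating:** in the last picture the block's back shows no gap to the plate. The glue bottle had not moved; I did not recheck the other bystanders in a last full view.
- **Forces:** the handle side pushed the hand about 1.5 mm sideways with 3–4 N, and there was about 15 N upward on the tool while squeezed. Both are well under the limits.

No check failed or disagreed. The job system refused a final reading after hand-in, so there is none from that moment.

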